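# Hold the puppet's light bar in the lamp beam

## Robot

A 6-joint arm with a two-finger parallel gripper is mounted at the origin on the work surface. World frame = base frame: x ahead of the robot, y to its left, z up, the work surface at z = 0. Lengths are in m, angles in rad, forces in N, time in s.
With the tool pointing down it reaches from about 0.35 to 0.975 m from the base axis. Payload 17.4 kg.
Tool frame: the origin (TCP) lies at the very end of the fingers, on their centre line; the grasp point (between the pads) lies 19 mm behind it; z points along the fingers, y is the line along which they close (so a half turn about z gives the same grasp; the last joint's range is limited). The gripper opens to 85 mm and grips with 20 to 120 N. Pads are 22 mm wide; open, the fingers measure 114 mm over their backs; the gripper's body (76 mm by 85 mm) begins 54 mm behind the grasp point. The pads swing forward as they close: fully open they stand 13 mm farther back than shut.
Start: joints at [1.081, 0.116, 1.442, -0, 1.584, -0.038], TCP at [0.295, 0.607, 0.231] pointing down, gripper open.
Joint ranges: [-2.83, 2.83], [-0.83, 2.19], [0.07, 2.5], [-1.14, 4.28], [0.01, 3], [-2.97, 2.97]. Speed limits (rad/s): [1.89, 1.89, 2.22, 3.14, 3.14, 3.14].

## Interface

Orientations are given as a unit quaternion [x, y, z, w].
In Python, from workcell import ctrl gives the robot as it stands.
- The arm moves only by the shell command python3 -m handwheel 'ROWS' [FORCE]. ROWS is JSON, a list of rows, each a list of 7 numbers: the shift along the tool's x, y, z as a fraction of full scale, then the turn, a rotation vector about the tool's x, y, z as a fraction of full scale, then the opening, from 0 (shut) to 1 (fully open). In form: [[tx, ty, tz, ax, ay, az, jaw], ...]. A call has 1 to 8 rows; each row shifts and turns the commanded pose from where the row before left it, along the tool's axes as they then stand; what a row does not reach is not made up. Full scale, the value 1, is 50 mm for a shift and 0.15 rad for a turn. A row lasts 1/10 s, in which the tool goes at most 50 mm and 8.59 degrees, less where a joint would pass 70% of its speed; a pose out of reach is approached as far as the arm can. A call with a number of a shift or a turn outside -1 to 1 is refused whole. A call with a gripper value outside its range is refused whole. The fingers move at their own pace and stop on an object; FORCE is the grip in N (left out, the last holds). Time passes only in rows, so rows that do not move let the fingers close. It gives the time, the measured TCP pose, the force, the opening and the grip force at its end, in the units of the state.
- ctrl.get_state(): the state, without advancing time (a new reading comes with each control period).
- ctrl.read_camera(name): name is "scene" or "top" or "wrist"; returns the picture (480x640x3 uint8, red, green, blue); there is no depth.
- ctrl.camera_params(name): a dict with "mtx" (3x3 intrinsics, pixels), "xyz" and "rotation" of the camera in the world; the wrist camera has in their place "hand_eye" (4x4, takes a point from camera to tool coordinates, whose origin is the TCP and whose axes are the flange's). Camera axes: x right, y down, z forward; pixel columns grow to the right and rows downward; lengths in m; the calibration is good to about 2 mm. A picture is of the moment at which its call begins: read the wrist's pose just before it. camera_params takes no time and is no camera call.
- ctrl.hand_in(): hands the job in; it is judged then, once.
Trained networks look in the newest picture that a camera, given by its name, has taken for a name from the list of things; names that differ only in an ending like _2 or _b are one class to them, and where a whole thing is asked for, a point or a joint stands for the part that bears it (a point fixed in the world has none). Each returns a list of dicts, best first, with "confidence" (0 to 1); they miss things now and then, are a little off and sometimes report something else, mostly with a low value. They report only what shows in the picture. A call takes as long as a camera call. They do not tell look-alikes from the thing itself.
- ctrl.search_frame(camera, thing): "rect" ([left, top, right, bottom] in pixels, round what is visible of it).
- ctrl.cut_out(camera, thing): "mask" (480x640 bool, what is visible of it) and "rect" ([left, top, right, bottom] in pixels, round what is visible of it).
The state is a dict: "clock": time; "joint_pos": joint angles; "joint_velocities": joint speeds; "joint_torque": joint torques, N m; "position": TCP position; "tool_rot": TCP orientation; "force": force on the tool from outside, world axes, zero at the start; "torque": the same for the moment, N m; "gripper_width": finger opening in m; "grasp_force": force on a finger pad.
Only numpy, scipy, OpenCV 4.12 (cv2) and the standard library are available. Lean on these libraries where they do the work, as an engineer would, in place of code of your own. Each camera call takes 0.05 s, during which the arm holds its last target. There are 200 camera calls.

## Task

Roll the dragon puppet's glass light bar a quarter turn along the slate on its rubber collars, so that it lies by itself with its frosted faces to the sides. Then grip it by the frosted faces only, fingers never touching the clear ones, lift it and finish while still holding it still in the light beam: centred on the beam and lengthwise along it, about midway between lamp and photocell, frosted faces upright, touching nothing but the fingers. Do not knock it against the lamp bench, and leave the other things where they are.

Things in the scene. Friction and masses are not known exactly. Their poses are not given: they have to be found in the camera images.
- bar: Loose glass light bar, 0.12 kg, 88 mm long. Origin at its centre, 18 mm above the slab as it lies; x runs along the bar (level). Its middle 64 mm is square glass, 22 x 22 mm, edges bevelled 1.5 mm. White frosted faces look along its own +z and -z (at first up and down; z is level after a quarter turn), clear blue-green polished faces along +y and -y. The ends pass light lengthwise.
- collar_a (a point): Centre of the bar's black rubber collar on its +x side, 38 mm from the bar's middle: 36 mm in diameter, 12 mm long, top 36 mm above the slab. Collars may be touched. The bar rolls on them sluggishly and stays where it is left; 28 mm of rolling is a quarter turn. A closed fingertip pressed lightly on a collar's top and dragged across the bar rolls it; the bar advances half as far as the finger.
- collar_b (a point): Centre of the like collar at the other end, on the bar's -x side.
- bar_frosted: The two frosted white faces of the bar (part of it, same origin and axes): 64 mm long, 22 mm apart, normals along z. Grip here.
- bar_clear: The two clear polished faces of the bar (part of it, same origin and axes), 22 mm apart, normals along y. Never touch these.
- beam_mid (a point): Middle of the light beam, 115 mm above the slab. Its y axis runs along the beam (level), z up. The green lamp begins 110 mm from it on the +y side, the black photocell 130 mm on the -y side, both 66 mm wide and up to 140 mm (red switch 152 mm) above the slab. The beam is drawn as a pale yellow see-through rod 22 mm thick.
- bench: The lamp bench (fixed; place and yaw differ from start to start): a dark base plate 380 mm along y, 90 mm along x, 14 mm high, with the lamp and the photocell on its ends. Origin under its middle on the slab, axes as those of the beam point.
- kettle: Bystander, leave it alone: copper kettle prop, 132 mm wide, 150 mm tall, spout to its -y. Origin under its middle.
- limehand: Bystander, leave it alone: pale limewood puppet hand lying flat, about 135 mm long. Origin under its middle.
- pull: Bystander, leave it alone: brass bow drawer pull, 84 mm long, 30 mm high. Origin under its middle.
- teacup: Bystander, leave it alone: white ceramic doll teacup, 48 mm wide, 34 mm tall, handle to its +y. Origin under its middle.
- head: Bystander, leave it alone: painted puppet head with a red cap on a wooden foot, 164 mm tall, 90 mm wide. Origin under its middle.
- paint: Bystander, leave it alone: small blue paint jar, red lid, 60 mm tall, 48 mm wide. Origin under its middle.
- spool: Bystander, leave it alone: wooden spool standing up, 50 mm wide, 50 mm tall. Origin under its middle.
Mind the look-alikes: they are no part of the job. Leave any orange or purple look-alike of the bar alone.

How it is judged:
By the outcome, as a careful person would: the job done as asked, in the order asked, and still so for the second after the job is handed in, while the arm keeps its last pose, push and grip.
It also fails if it takes over 64 s, if anything falls off the work surface, if the arm or the gripper's body presses on something with over 40 N, if the wrist force passes 120 N, or if a joint passes its speed limit or range.

## Working session

There is one attempt and no reset: what is moved stays moved. The work goes in short steps, Python scripts to look and compute and a shell command to move; the robot and the scene stay as the last step left them, time stands still between calls to the robot, and variables do not carry over. Pictures are saved under pics/ and viewed, at most 10 in all, crops included, and the job is handed in when it is done.

```bash
mkdir -p pics; cat > h.py <<'E'
import numpy as np,cv2
from scipy.spatial.transform import Rotation as R
from workcell import ctrl
def P(name,st=None):
    p=ctrl.camera_params(name);K=np.array(p['mtx'])
    if 'hand_eye' in p:
        T=np.eye(4);T[:3,:3]=R.from_quat(st['tool_rot']).as_matrix();T[:3,3]=st['position']
        M=T@np.array(p['hand_eye']);return K,M[:3,:3],M[:3,3]
    r=np.array(p['rotation'],float)
    r=r if r.shape==(3,3) else (R.from_quat(r).as_matrix() if r.size==4 else R.from_rotvec(r).as_matrix())
    return K,r,np.array(p['xyz'])
def w(cam,uv,z):
    K,r,t=cam;d=r@np.linalg.solve(K,[uv[0],uv[1],1]);return t+d*(z-t[2])/d[2]
def pix(cam,p):
    K,r,t=cam;q=K@(r.T@(np.array(p)-t));return q[:2]/q[2]
def shot(name,f):
    st=ctrl.get_state();im=ctrl.read_camera(name);cv2.imwrite(f,im[:,:,::-1]);return im,P(name,st),st
E
python3 - <<'E'
from h import *
for c in('top','scene'):
    im,cam,st=shot(c,f'pics/{c}0.png')
    for t in ('bar','collar_a','bench','bar_frosted','bar_clear','kettle','head','pull','paint','spool','teacup','limehand'):
        if c=='scene' and t!='bar': continue
        for d in ctrl.search_frame(c,t):print(c,t,round(d['confidence'],2),np.round(d['rect']),np.round(w(cam,[(d['rect'][0]+d['rect'][2])/2,(d['rect'][1]+d['rect'][3])/2],.02),3))
    print(ctrl.camera_params(c))
print(ctrl.camera_params('wrist'));print(ctrl.get_state())
E
```

```text
top bar 0.75 [489. 283. 513. 303.] [ 0.484 -0.487  0.02 ]
top bar 0.67 [224. 294. 240. 327.] [0.423 0.234 0.02 ]
top bar 0.61 [233. 257. 270. 280.] [0.537 0.186 0.02 ]
top bar 0.53 [176. 264. 212. 283.] [0.519 0.341 0.02 ]
top collar_a 0.92 [222. 293. 243. 324.] [0.427 0.235 0.02 ]
top collar_a 0.88 [234. 258. 269. 278.] [0.538 0.187 0.02 ]
top collar_a 0.87 [174. 268. 208. 283.] [0.514 0.348 0.02 ]
top bench 0.85 [322. 228. 467. 270.] [ 0.597 -0.2    0.02 ]
top bar_frosted 0.68 [227. 298. 239. 327.] [0.417 0.232 0.02 ]
top bar_frosted 0.67 [243. 260. 258. 271.] [0.544 0.189 0.02 ]
top bar_frosted 0.46 [178. 267. 205. 280.] [0.518 0.349 0.02 ]
top bar_clear 0.49 [235. 298. 239. 314.] [0.433 0.222 0.02 ]
top kettle 0.58 [102. 203. 153. 265.] [0.623 0.528 0.02 ]
top head 0.61 [492. 231. 538. 271.] [ 0.598 -0.527  0.02 ]
top paint 0.63 [489. 282. 514. 302.] [ 0.487 -0.488  0.02 ]
top paint 0.63 [302. 175. 334. 190.] [0.776 0.013 0.02 ]
top spool 0.65 [127. 274. 149. 294.] [0.487 0.491 0.02 ]
top spool 0.31 [359. 179. 390. 200.] [ 0.759 -0.144  0.02 ]
top teacup 0.73 [359. 179. 387. 199.
[... 1501 characters left out ...]
y([ 1.08118349e+00,  1.16004128e-01,  1.44158199e+00, -2.05448002e-05,
        1.58399668e+00, -3.77985889e-02]), 'joint_velocities': array([ 4.11751984e-04, -1.10385493e-03, -2.44737201e-04, -3.82379471e-04,
       -8.43742767e-05,  7.38851449e-04]), 'joint_torque': array([-3.58109435e-03, -7.31647468e+01, -6.32581401e+01, -3.93627952e-04,
        7.76128163e-04,  2.31437866e-05]), 'position': array([0.2947227 , 0.60727369, 0.23131154]), 'tool_rot': array([2.23990659e-01, 9.74591291e-01, 2.07998178e-06, 1.12008792e-05]), 'force': array([ 0.89947001, -0.61629273,  0.72478534]), 'torque': array([ 0.01045293, -0.02514156, -0.01626069]), 'grasp_force': 0.0, 'gripper_width': 0.08553952152441563}
```

View pics/top0.png

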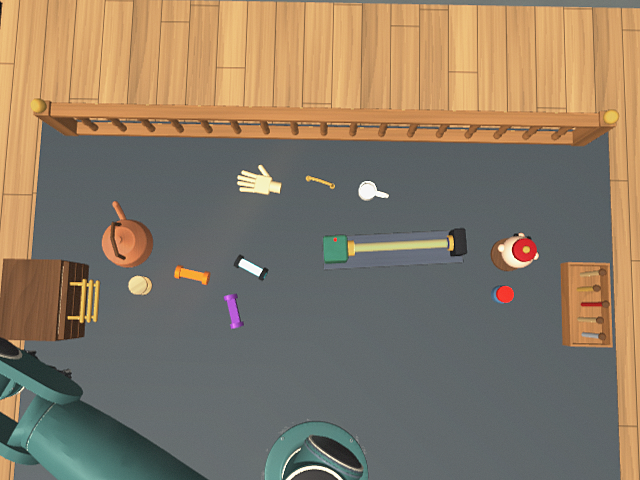

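View pics/scene0.png

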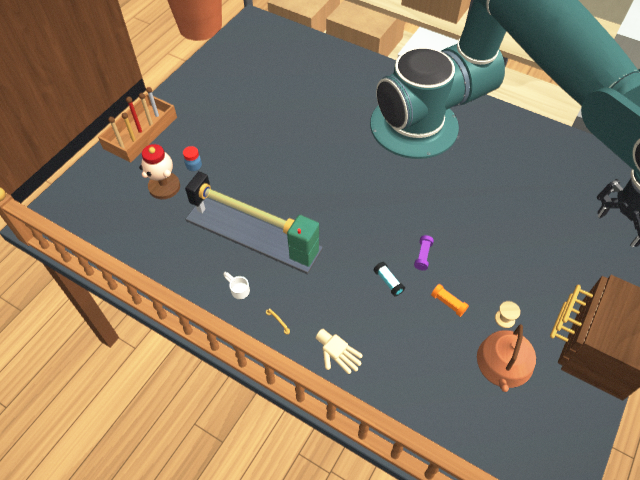

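Top view: candidates are the white/blue-green bar with black collars at (251,267), the orange look-alike at (192,275) and the purple one at (234,311). By the description I choose the one at (251,267); in the scene view it is at (389,279). I'll check it in a crop.

```bash
python3 - <<'E'
import cv2,numpy as np
a=cv2.imread('pics/scene0.png')[225:325,355:485];b=cv2.imread('pics/top0.png')[225:325,165:295]
cv2.imwrite('pics/c0.png',np.hstack([cv2.resize(x,None,fx=3,fy=3,interpolation=2) for x in(a,b)]))
E
```

```text
(no output)
```

View pics/c0.png

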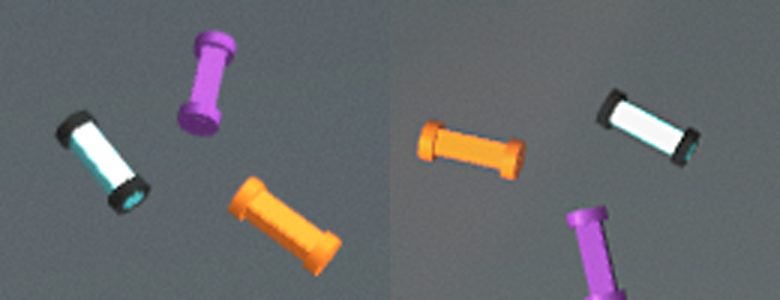

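```bash
python3 -m handwheel '[[-0.6,-0.4,0,0,0,0,0.8],[-0.6,-0.4,0,0,0,0,0.8],[-0.7,-0.5,0,0,0,0,0.8],[-0.7,-0.5,0,0,0,0,0.8],[-0.7,-0.5,0,0,0,0,0.8],[-0.7,-0.5,0,0,0,0,0.8],[-0.7,-0.5,0.2,0,0,0,0.8],[-0.7,-0.5,0.2,0,0,0,0.8]]'; python3 -m handwheel '[[-0.7,-0.5,0.2,0,0,0,0.8],[-0.7,-0.4,0.2,0,0,0,0.8],[-0.7,-0.4,0.2,0,0,0,0.8],[-0.6,-0.3,0.2,0,0,0,0.8],[0,0,0,0,0,0,0.8],[0,0,0,0,0,0,0.8]]'
python3 - <<'E'
from h import *
im,cam,st=shot('wrist','pics/w1.png');print(st['position'],st['tool_rot'],st['gripper_width'])
for d in ctrl.cut_out('wrist','bar')+ctrl.cut_out('wrist','bar_frosted'):
    r=d['rect'];m=cv2.minAreaRect(np.argwhere(d['mask'])[:,::-1].astype(np.float32));print(round(d['confidence'],2),r,m,w(cam,m[0],.025))
E
```

```text
clock: 1.55
position: [0.4553, 0.3169, 0.2115]
tool_rot: [0.224, 0.975, 0.0, 0.0]
force: [0.0, 0.3, -0.1]
gripper_width: 0.0681
grasp_force: 0.0
clock: 2.15
position: [0.5413, 0.1871, 0.1711]
tool_rot: [0.225, 0.974, -0.0, -0.0]
force: [-0.2, 0.0, 0.4]
gripper_width: 0.0682
grasp_force: 0.0
[0.54128657 0.18711212 0.17111586] [ 2.24667140e-01  9.74435520e-01 -6.24226669e-05 -2.98095596e-04] 0.06823620115115298
0.92 [238.5, 0.0, 356.8, 121.1] ((295.87646484375, 49.12873840332031), (138.03126525878906, 48.77590560913086), 50.343055725097656) [0.4177527  0.23083745 0.025     ]
0.79 [426.1, 63.9, 564.9, 143.2] ((497.25494384765625, 102.59326171875), (49.23353958129883, 143.63043212890625), 74.87599182128906) [0.5147735  0.34862977 0.025     ]
0.77 [260.7, 197.1, 375.3, 243.2] ((318.93951416015625, 218.5048370361328), (112.1250991821289, 42.15129852294922), 0.6295985579490662) [0.53654595 0.19111215 0.025     ]
0.96 [258.9, 0.7, 339.7, 93.0] ((297.2705078125, 48.575927734375), (99.80403137207031, 28.297088623046875), 51.709835052490234) [0.4178745  0.23188523 0.025     ]
0.87 [455.6, 80.2, 546.7, 129.2] ((501.2353210449219, 102.94117736816406), (27.649057388305664, 90.22325134277344), 75.96376037597656) [0.51630164 0.35120741 0.025     ]
0.71 [279.6, 210.9, 358.8, 233.9] ((318.5, 221.0), (24.0, 79.0), 90.0) [0.53829104 0.18985991 0.025     ]
0.49 [262.2, 196.2, 373.9, 241.2] ((318.48345947265625, 218.5053253173828), (111.0372543334961, 42.14031219482422), 0.6295986175537109) [0.53638227 0.19077639 0.025     ]
```

View pics/w1.png

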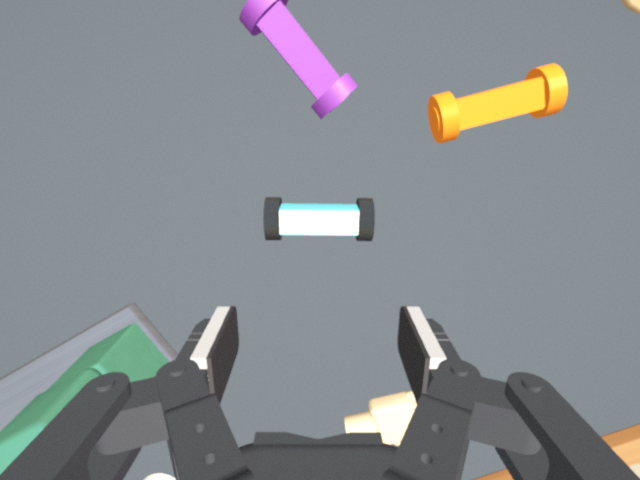

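The crop confirms a white/blue-green glass bar with black collars, unlike the orange and purple ones. The wrist view shows it at (319,219), parallel to the tool y axis. I'll work out the offset in tool axes.

```bash
cat >> h.py <<'E'
def tool(st,p): return R.from_quat(st['tool_rot']).inv().apply(np.array(p)-st['position'])
def bar(cam,im,uv,st,half=75):
    "collars: dark blobs' ends; white face"
    u,v=map(int,uv);x0=max(u-half,0);y0=max(v-half,0);c=im[y0:v+half,x0:u+half].astype(int)
    m=(c.min(2)>190).astype(np.uint8)
    n,l,s,ce=cv2.connectedComponentsWithStats(m);k=1+np.argmax(s[1:,4])
    r=cv2.minAreaRect(np.argwhere(l==k)[:,::-1].astype(np.float32)+[x0,y0]);return cv2.boxPoints(r),r
E
python3 - <<'E'
from h import *
st=ctrl.get_state();cam=P('wrist',st);im=cv2.imread('pics/w1.png')[:,:,::-1]
b,r=bar(cam,im,(319,219),st);print(r)
for q in list(b)+[r[0]]:
    p=w(cam,q,.029);print(np.round(p,4),np.round(tool(st,p),4))
E
```

```text
Traceback (most recent call last):
  File "h.py", line 24, in bar
    r=cv2.minAreaRect(np.argwhere(l==k)[:,::-1].astype(np.float32)+[x0,y0]);return cv2.boxPoints(r),r
cv2.error: OpenCV(4.12.0) /io/opencv/modules/imgproc/src/convhull.cpp:143: error: (-215:Assertion failed) total >= 0 && (depth == CV_32F || depth == CV_32S) in function 'convexHull'
```

```bash
sed -i 's/r=cv2.minAreaRect(np.argwhere(l==k)\[:,::-1\].astype(np.float32)+\[x0,y0\])/r=cv2.minAreaRect((np.argwhere(l==k)[:,::-1]+[x0,y0]).astype(np.float32))/' h.py
python3 - <<'E'
from h import *
st=ctrl.get_state();cam=P('wrist',st);im=cv2.imread('pics/w1.png')[:,:,::-1]
b,r=bar(cam,im,(319,219),st);print(r)
for q in list(b)+[r[0]]:
    p=w(cam,q,.029);print(np.round(p,4),np.round(tool(st,p),4))
E
```

```text
((319.0, 221.5), (25.0, 80.0), 90.0)
[0.5144 0.1674 0.029 ] [ 0.0148 -0.0305  0.1428]
[0.5425 0.2251 0.029 ] [0.0147 0.0337 0.1428]
[0.5617 0.2166 0.029 ] [-0.0064  0.0344  0.1428]
[0.533  0.1575 0.029 ] [-0.0063 -0.0313  0.1428]
[0.5378 0.1917 0.029 ] [0.0043 0.0016 0.1428]
```

```bash
python3 -m handwheel '[[0.22,0.03,0.4,0,0,0,0.8],[0,0,0.6,0,0,0,0.8],[0,0,0.6,0,0,0,0.8],[0,0,0.5,0,0,0,0.8],[0,0,0.3,0,0,0,0.8],[0,0,0,0,0,0,0.8]]'; for i in 1 2 3; do python3 -m handwheel '[[0,0,0.06,0,0,0,0.8],[0,0,0.04,0,0,0,0.8],[0,0,0,0,0,0,0.8]]' | egrep 'pos|force'; done
python3 - <<'E'
from h import *
shot('wrist','pics/w2.png')
E
```

```text
clock: 2.9
position: [0.5309, 0.1941, 0.0498]
tool_rot: [0.224, 0.975, -0.001, -0.001]
force: [0.6, -0.7, -0.1]
gripper_width: 0.0681
grasp_force: 0.0
position: [0.5323, 0.1939, 0.0471]
force: [-0.6, -0.5, -0.5]
grasp_force: 0.0
position: [0.5319, 0.1936, 0.0411]
force: [-0.5, -0.3, 0.6]
grasp_force: 0.0
position: [0.5318, 0.1936, 0.0359]
force: [0.8, 0.7, -0.6]
grasp_force: 0.0
```

View pics/w2.png

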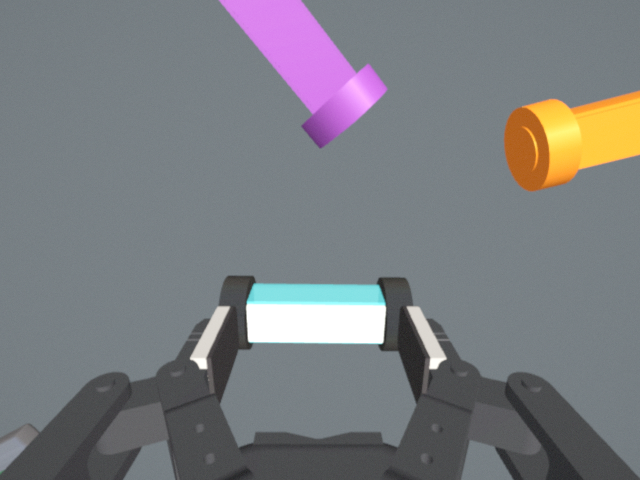

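The fingertips are just over both collars: left pad at (228,308), right at (414,308), collars at (238,312) and (395,312). I'll narrow slightly, shift 1.5 mm, and press down.

```bash
python3 -m handwheel '[[0,-0.03,0,0,0,0,0.74],[0,0,0.08,0,0,0,0.74],[0,0,0,0,0,0,0.74]]'| egrep 'pos|force|wid'; for i in 1 2 3; do python3 -m handwheel '[[0,0,0.04,0,0,0,0.74],[0,0,0,0,0,0,0.74]]' | egrep 'pos|force'; done

```

```text
position: [0.5311, 0.1922, 0.0318]
force: [0.2, -0.8, -0.5]
gripper_width: 0.0636
grasp_force: 0.0
position: [0.5313, 0.1924, 0.0302]
force: [-0.2, -0.0, 0.7]
grasp_force: 0.0
position: [0.5321, 0.1922, 0.0297]
force: [-2.9, -4.1, 12.8]
grasp_force: 6.3
position: [0.5329, 0.192, 0.0293]
force: [-6.4, -9.1, 28.6]
grasp_force: 14.4
```

```bash
python3 -m handwheel '[[0,0,-0.03,0,0,0,0.74],[0,0,0,0,0,0,0.74],[-0.07,0,0,0,0,0,0.74],[-0.07,0,0,0,0,0,0.74]]'| egrep 'pos|force|wid';  python3 -m handwheel '[[-0.07,0,0,0,0,0,0.74],[-0.07,0,0,0,0,0,0.74],[-0.07,0,0,0,0,0,0.74],[-0.07,0,0,0,0,0,0.74],[0,0,0,0,0,0,0.74]]' | egrep 'pos|force'
python3 - <<'E'
from h import *
shot('wrist','pics/w3.png')
E
```

```text
position: [0.5386, 0.189, 0.0297]
force: [-2.6, -6.9, 17.4]
gripper_width: 0.0632
grasp_force: 9.0
position: [0.5514, 0.1826, 0.0297]
force: [-2.6, -6.4, 18.8]
grasp_force: 9.3
```

View pics/w3.png

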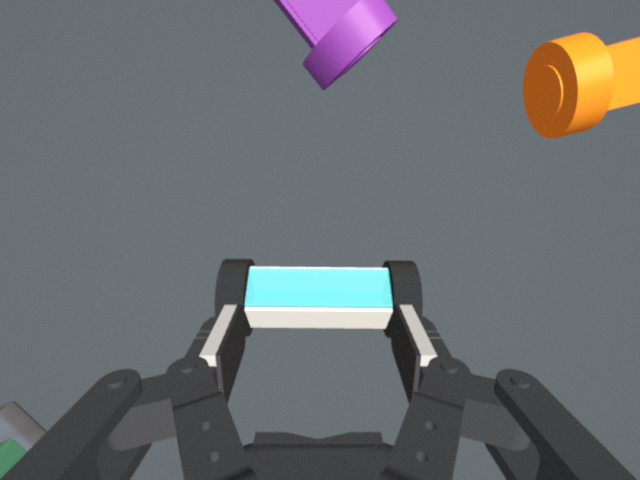

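The bar rolls cleanly (clear face now at (320,288), frosted edge at (318,318)), about 11 mm so far. Next comes a re-gripped stroke.

```bash
python3 -m handwheel '[[0,0,-0.14,0,0,0,0.74],[0.16,0,0,0,0,0,0.74],[0,0,0,0,0,0,0.74],[0,0,0.08,0,0,0,0.74],[0,0,0.06,0,0,0,0.74],[0,0,0,0,0,0,0.74]]'| egrep 'pos|force|wid'; python3 -m handwheel '[[-0.07,0,0,0,0,0,0.74],[-0.07,0,0,0,0,0,0.74],[-0.07,0,0,0,0,0,0.74],[-0.07,0,0,0,0,0,0.74],[-0.07,0,0,0,0,0,0.74],[0,0,0,0,0,0,0.74],[0,0,0,0,0,0,0.74]]' | egrep 'pos|force'
python3 -m handwheel '[[0,0,-0.14,0,0,0,0.74],[0.18,0,0,0,0,0,0.74],[0,0,0,0,0,0,0.74],[0,0,0.08,0,0,0,0.74],[0,0,0.06,0,0,0,0.74],[0,0,0,0,0,0,0.74]]'| egrep 'pos|force|wid'
python3 - <<'E'
from h import *
im,cam,st=shot('wrist','pics/w4.png')
# expected edges' rows at column 320 vs tool frame
c=im[230:360,300:340].astype(int).mean(1)
for i in range(0,130,4):print(230+i,np.round(c[i]).astype(int),end=' ')
E
```

```text
position: [0.5442, 0.1865, 0.0296]
force: [-3.3, -4.9, 21.2]
gripper_width: 0.063
grasp_force: 10.8
position: [0.56, 0.1786, 0.0296]
force: [-3.7, -6.7, 22.7]
grasp_force: 11.2
position: [0.5518, 0.1827, 0.0296]
force: [-3.5, -6.1, 21.9]
gripper_width: 0.0636
grasp_force: 11.0
230 [122 130 134] 234 [122 130 134] 238 [122 130 134] 242 [122 130 134] 246 [122 130 134] 250 [122 130 135] 254 [122 130 134] 258 [122 130 135] 262 [122 130 135] 266 [122 130 134] 270 [122 130 134] 274 [122 130 134] 278 [122 129 134] 282 [122 130 134] 286 [122 130 134] 290 [135 140 142] 294 [255 255 255] 298 [195 255 255] 302 [177 255 255] 306 [176 255 255] 310 [176 255 255] 314 [177 255 255] 318 [176 255 255] 322 [175 255 255] 326 [175 255 255] 330 [177 255 255] 334 [176 255 255] 338 [189 255 255] 342 [255 255 255] 346 [122 129 134] 350 [121 129 134] 354 [121 130 134] 358 [122 130 134]
```

```bash
cat >> h.py <<'E'
from scipy.optimize import minimize
def fitroll(im,st,cam,col,lo,hi,x0):
    """tool down; clear face edges rows at column -> x of centre in tool, roll deg (0 = clear face up)"""
    c=im[lo:hi,col-10:col+10].astype(int).mean(1)
    cl=np.flatnonzero((c[:,2]-c[:,0]>40))+lo; a,b=cl[0]-.5,cl[-1]+.5
    T=R.from_quat(st['tool_rot'])
    def rows(p):
        out=[]
        for s in(1,-1):
            y=s*.0095;z=.011;th=p[1]
            q=[p[0]+y*np.cos(th)+z*np.sin(th),0,st['position'][2]-.018-(z*np.cos(th)-y*np.sin(th))]
            out.append(pix(cam,T.apply(q)+st['position'])[1])
        return np.array(out)
    f=lambda p:((rows(p)-[a,b])**2).sum()
    return (a,b),[(np.round(r.x,4),np.degrees(r.x[1]),r.fun) for r in (minimize(f,[x0,t],method='Nelder-Mead',options=dict(xatol=1e-6,fatol=1e-6)) for t in(-.5,0,.5))]
E
python3 - <<'E'
from h import *
st=ctrl.get_state();cam=P('wrist',st)
for f in('w3','w4'):
    im=cv2.imread(f'pics/{f}.png')[:,:,::-1]
    print(f,fitroll(im,st,cam,320,250,360,0.))
E
```

```text
w3 ((np.float64(268.5), np.float64(306.5)), [(array([0.0038, 0.9333]), np.float64(53.4761007088618), np.float64(2.014736303875636e-11)), (array([ 0.0151, -0.079 ]), np.float64(-4.528983040363211), np.float64(3.565536789999482e-11)), (array([0.0038, 0.9333]), np.float64(53.47608179427018), np.float64(3.906271211166843e-11))])
w4 ((np.float64(297.5), np.float64(338.5)), [(array([-0.003 ,  0.2056]), np.float64(11.777314847296202), np.float64(1.5947054451985186e-11)), (array([-0.003 ,  0.2056]), np.float64(11.777316939584706), np.float64(2.6891437331105283e-11)), (array([-0.003 ,  0.2056]), np.float64(11.777292107879736), np.float64(5.844649820268699e-12))])
```

```bash
python3 -m handwheel '[[-0.06,0,0,0,0,0,0.74],[-0.07,0,0,0,0,0,0.74],[-0.07,0,0,0,0,0,0.74],[-0.07,0,0,0,0,0,0.74],[-0.07,0,0,0,0,0,0.74],[0,0,0,0,0,0,0.74],[0,0,0,0,0,0,0.74]]' | egrep 'pos|force'
python3 -m handwheel '[[0,0,-0.1,0,0,0,0.74],[0,0,-0.3,0,0,0,0.74],[0,0,-0.3,0,0,0,0.74],[0,0,-0.3,0,0,0,0.74],[0,0,0,0,0,0,0.74]]' | egrep 'pos|force'
python3 - <<'E'
from h import *
im,cam,st=shot('wrist','pics/w5.png')
print(fitroll(im,st,cam,320,180,330,0.))
for f in ('w5',):
  v=im[200:320].astype(int)
  cl=(v[...,2]-v[...,0]>40)&(v[...,1]>150);wh=(v.min(2)>190)
  ys,xs=np.nonzero(cl);print(ys.min()+200,ys.max()+200,xs.min(),xs.max())
  ys,xs=np.nonzero(wh);print(ys.min()+200,ys.max()+200,xs.min(),xs.max())
  c=im[200:320,310:330].astype(int).mean(1)
  for i in range(0,120):
    if c[i].min()>150 :print(200+i,np.round(c[i]).astype(int),end=' ')
E
```

```text
position: [0.5673, 0.175, 0.0296]
force: [-3.7, -8.3, 23.1]
grasp_force: 11.4
position: [0.567, 0.1759, 0.0808]
force: [-0.8, 0.2, 0.1]
grasp_force: 0.0
((np.float64(252.5), np.float64(281.5)), [(array([ 0.0035, -0.0978]), np.float64(-5.603243247139635), np.float64(2.4461683834438316e-11)), (array([ 0.0035, -0.0978]), np.float64(-5.60323431040097), np.float64(3.776895883575563e-12)), (array([ 0.0035, -0.0978]), np.float64(-5.6032671325563), np.float64(2.1504672271324484e-11))])
252 282 260 372
237 319 222 414
237 [219 215 206] 238 [249 244 233] 239 [252 246 236] 240 [251 246 236] 241 [252 246 236] 242 [252 246 236] 243 [252 246 236] 244 [252 246 236] 245 [251 246 236] 246 [252 246 236] 247 [252 246 236] 248 [253 248 237] 249 [255 255 250] 250 [255 255 255] 251 [254 255 255] 252 [210 245 241] 281 [156 244 244] 282 [216 254 250] 283 [218 237 230] 284 [156 165 163]
```

View pics/w5.png

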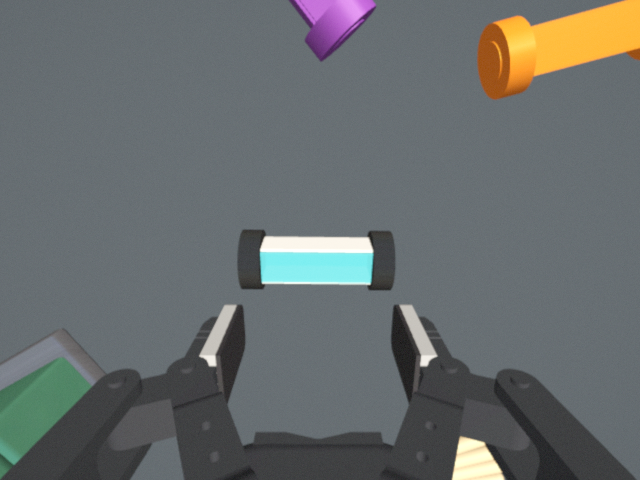

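The bar now lies with its clear face up at (318,265), both collars intact and free of its neighbours. Next I'll get the bench pose from the top and scene pictures.

```bash
python3 - <<'E'
from h import *
st=ctrl.get_state();print(np.round(st['joint_pos'],3),st['clock'],st['position'])
T=R.from_quat(st['tool_rot']).apply
b=T([.0035,0,0])+st['position'];print('bar',b,'ydir',T([0,1,0]))
for c,(x0,y0,x1,y1) in dict(top=(320,220,475,275),scene=(180,165,330,275)).items():
    im=cv2.imread(f'pics/{c}0.png')[:,:,::-1].astype(int);cam=P(c)
    s=im[y0:y1,x0:x1]; r,g,bl=s[...,0],s[...,1],s[...,2]
    ye=((r-bl)>40)&(g-bl>25)
    pale=ye&(r-bl<95)
    for nm,m in(('yellow',ye),('pale',pale),('green',(g-r>25)&(g>60)),('black',(s.max(2)<45)),('plate',(bl-r>12)&(s.max(2)<110))):
        n,l,sx,ce=cv2.connectedComponentsWithStats(m.astype(np.uint8));k=1+np.argmax(sx[1:,4]);pt=(np.argwhere(l==k)[:,::-1]+[x0,y0]).astype(np.float32)
        rr=cv2.minAreaRect(pt);bx=cv2.boxPoints(rr)
        z=dict(yellow=.115,pale=.115,green=.14,black=.14,plate=.014)[nm]
        print(c,nm,sx[k,4],np.round(rr[0],1),np.round(rr[1],1),[list(np.round(w(cam,q,z)[:2],3)) for q in bx])
E
python3 - <<'E'
import cv2,numpy as np
a=cv2.imread('pics/scene0.png')[165:280,180:335];b=cv2.imread('pics/top0.png')[215:285,315:475]
cv2.imwrite('pics/c1.png',np.vstack([cv2.resize(a,(640,475),interpolation=2),cv2.resize(b,(640,280),interpolation=2)])[:755].copy())
x=cv2.imread('pics/c1.png');cv2.imwrite('pics/c1.png',cv2.resize(x,None,fx=.79,fy=.79))
E
```

```text
[ 0.258  0.02   1.793 -0.     1.326 -0.861] 8.9 [0.56652826 0.17574209 0.0793159 ]
bar [0.56337932 0.17726989 0.07930969] ydir [0.43650959 0.89969835 0.00150166]
top yellow 842 [396.6 247. ] [15. 99.] [[np.float64(0.608), np.float64(-0.067)], [np.float64(0.616), np.float64(-0.32)], [np.float64(0.578), np.float64(-0.32)], [np.float64(0.57), np.float64(-0.068)]]
top pale 742 [400.  245.2] [ 8.5 92.4] [[np.float64(0.601), np.float64(-0.085)], [np.float64(0.617), np.float64(-0.32)], [np.float64(0.595), np.float64(-0.321)], [np.float64(0.579), np.float64(-0.086)]]
top green 641 [334.8 248.9] [27.8 23.8] [[np.float64(0.615), np.float64(-0.004)], [np.float64(0.62), np.float64(-0.063)], [np.float64(0.55), np.float64(-0.069)], [np.float64(0.545), np.float64(-0.01)]]
top black 57 [455.  249.4] [18.5 13.3] [[np.float64(0.594), np.float64(-0.309)], [np.float64(0.616), np.float64(-0.335)], [np.float64(0.581), np.float64(-0.365)], [np.float64(0.559), np.float64(-0.339)]]
top plate 41 [335. 262.] [20.  2.] [[np.float64(0.556), np.float64(-0.012)], [np.float64(0.561), np.float64(-0.012)], [np.float6
[... 404 characters left out ...]
, [np.float64(0.572), np.float64(-0.082)], [np.float64(0.614), np.float64(-0.072)]]
scene green 1255 [302.5 240.5] [51. 31.] [[np.float64(0.581), np.float64(-0.09)], [np.float64(0.541), np.float64(-0.024)], [np.float64(0.668), np.float64(0.053)], [np.float64(0.706), np.float64(-0.009)]]
scene black 171 [194.7 195.8] [18.9 14.9] [[np.float64(0.644), np.float64(-0.36)], [np.float64(0.616), np.float64(-0.334)], [np.float64(0.659), np.float64(-0.289)], [np.float64(0.686), np.float64(-0.314)]]
scene plate 4460 [254.5 208. ] [ 86. 149.] [[np.float64(0.516), np.float64(-0.511)], [np.float64(0.291), np.float64(-0.138)], [np.float64(0.548), np.float64(0.014)], [np.float64(0.752), np.float64(-0.323)]]
```

View pics/c1.png

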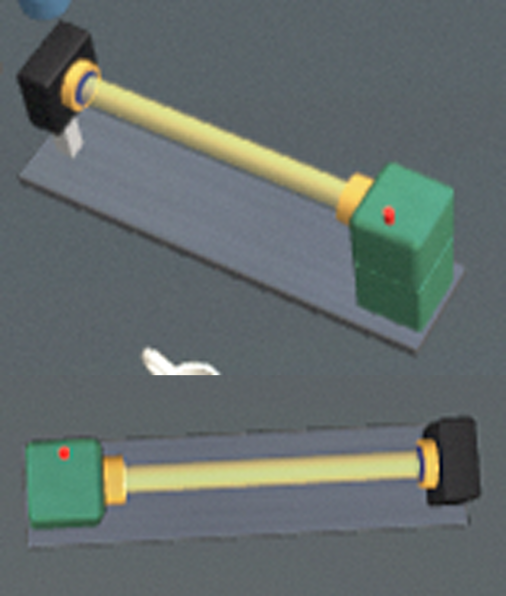

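Both views agree on the beam line, with the lamp at left in the top view (335,249) and the photocell at (459,242). I'll use the plate corners to fix the lengthwise middle.

```bash
python3 - <<'E'
from h import *
t=P('top');s=P('scene')
A=w(t,(324.5,268.6),.014);B=w(t,(463.1,261.4),.014);C=w(s,(186.2,219.4),.014);D=w(s,(307.2,272.6),.014);E=w(s,(321.5,247.5),.014)
for a,b in((A,B),(D,C)):
    v=a-b;L=np.hypot(*v[:2]);print(a.round(4),b.round(4),L,(a+b)/2,np.degrees(np.arctan2(-v[0],v[1])))
print(E, np.hypot(*(D-E)[:2]))
print((A+B+C+D)[:2]/4)
E
```

```text
[ 0.5404 -0.0111  0.014 ] [ 0.568  -0.3872  0.014 ] 0.37706892315865753 [ 0.55419743 -0.19912311  0.014     ] 4.19496481108192
[ 6.342e-01 -4.000e-04  1.400e-02] [ 0.6617 -0.3733  0.014 ] 0.3739252559042402 [ 0.64793365 -0.1868438   0.014     ] 4.212369482822443
[ 0.54895754 -0.00853422  0.014     ] 0.08563157311249069
[ 0.60106554 -0.19298345]
```

```bash
python3 -m handwheel '[[0.07,0,-0.3,0,0,0.8,1],[0,0,-0.3,0,0,0.97,1],[0,0,0,0,0,0.97,1],[0,0,0,0,0,0.97,1],[0,0,0,0,0,0.97,1],[0,0,0,0,0,0.97,1],[0,0,0,0,0,0.97,1],[0,0,0,0,0,0.97,1]]' | egrep 'pos|force'
python3 -m handwheel '[[0,0,0,0,0,0.97,1],[0,0,0,0,0,0.97,1],[0,0,0,0,0,0.94,1],[0,0,0,0,0,0,1],[0,0,0,0,0,0,1]]' 
python3 - <<'E'
from h import *
im,cam,st=shot('wrist','pics/w6.png')
T=R.from_quat(st['tool_rot']).apply;print(T([0,1,0]),T([0,0,1]))
for d in ctrl.cut_out('wrist','bar_clear')+ctrl.cut_out('wrist','bar'):
    m=cv2.minAreaRect(np.argwhere(d['mask'])[:,::-1].astype(np.float32));print(round(d['confidence'],2),m)
s=im.astype(int);m=((s[...,2]-s[...,0]>50)&(s[...,1]>180)).astype(np.uint8)
n,l,sx,ce=cv2.connectedComponentsWithStats(m);k=1+np.argmax(sx[1:,4]);r=cv2.minAreaRect(np.argwhere(l==k)[:,::-1].astype(np.float32));print(r)
for q in list(cv2.boxPoints(r))+[r[0]]: print(tool(st,w(cam,q,.029)))
E
```

```text
position: [0.5625, 0.177, 0.107]
force: [-0.7, -0.4, -0.2]
grasp_force: 0.0
clock: 10.2
position: [0.5626, 0.177, 0.1073]
tool_rot: [0.846, 0.533, -0.0, -0.0]
force: [0.9, 0.1, -0.2]
gripper_width: 0.0851
grasp_force: 0.0
[ 9.01719478e-01 -4.32321355e-01 -4.78758072e-04] [-6.17635117e-04 -1.80827622e-04 -9.99999793e-01]
0.72 ((91.43930053710938, 269.517578125), (35.94884490966797, 76.47608184814453), 47.29060745239258)
0.58 ((323.09454345703125, 252.0025634765625), (30.502378463745117, 92.66886138916016), 1.5481576919555664)
0.57 ((134.25230407714844, 36.38153839111328), (82.09563446044922, 16.197246551513672), 70.55996704101562)
0.75 ((96.253173828125, 265.7698974609375), (57.34463882446289, 146.50372314453125), 45.37943649291992)
0.72 ((122.79288482666016, 50.02021026611328), (125.31538391113281, 65.57300567626953), 72.53607177734375)
0.56 ((322.5, 248.0), (140.0, 57.0), 90.0)
((323.2385559082031, 252.48187255859375), (28.634740829467773, 91.64068603515625), 1.3639276027679443)
[-0.03144136 -0.00786889  0.07833557]
[ 0.03187607 -0.00586577  0.07830738]
[0.0314189  0.01188265 0.07829908]
[-0.03198114  0.01148695  0.07832654]
[0.00134124 0.00243184 0.07831654]
```

View pics/w6.png

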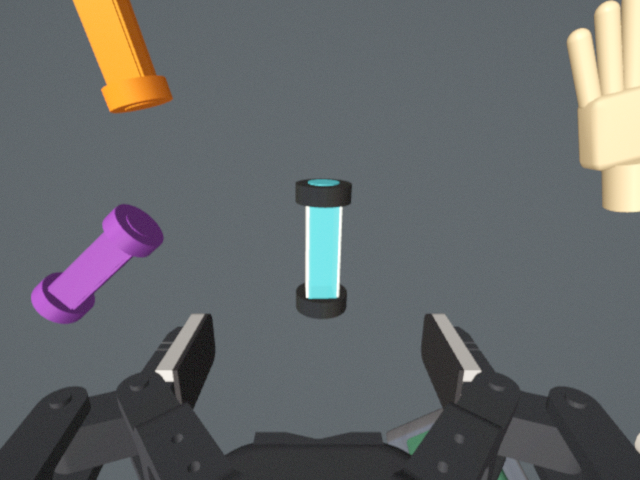

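The bar is centred between the fingers at (323,252), bevels symmetric, so its clear face is level. I'll shift 2 mm, descend and grip.

```bash
python3 -m handwheel '[[0.02,0.045,0.2,0,0,0,1],[0,0,0.4,0,0,0,1],[0,0,0.4,0,0,0,1],[0,0,0.4,0,0,0,1],[0,0,0.3,0,0,0,1],[0,0,0.2,0,0,0,1],[0,0,0.1,0,0,0,1],[0,0,0,0,0,0,1]]' | egrep 'pos|force'
python3 -m handwheel '[[0,0,0.03,0,0,0,0.5],[0,0,0,0,0,0,0.3],[0,0,0,0,0,0,0.2],[0,0,0,0,0,0,0.1],[0,0,0,0,0,0,0.1],[0,0,0,0,0,0,0.1],[0,0,0,0,0,0,0.1],[0,0,0,0,0,0,0.1]]' 30
```

```text
position: [0.5652, 0.177, 0.0074]
force: [-0.1, 0.9, 0.5]
grasp_force: 0.0
clock: 11.95
position: [0.5654, 0.177, 0.0066]
tool_rot: [0.847, 0.531, 0.0, 0.0]
force: [-1.4, 0.1, 3.4]
gripper_width: 0.0214
grasp_force: 36.1
```

```bash
python3 -m handwheel '[[0,0,-0.1,0,0,0,0.1],[0,0,-0.4,0,0,0,0.1],[0,0,-0.6,0,0,0,0.1],[0,0,-0.8,0,0,0,0.1],[0,0,-0.8,0,0,0,0.1],[0,0,-0.8,0,0,0,0.1],[0,0,-0.5,0,0,0,0.1],[0,0,-0.2,0,0,0,0.1]]' 30
python3 -m handwheel '[[-0.4,0.24,0,0,0,0,0.1],[-0.6,0.36,0,0,0,0,0.1],[-0.7,0.42,0,0,0,0,0.1],[-0.7,0.42,0,0,0,0,0.1],[-0.7,0.42,0,0,0,0,0.1],[-0.7,0.42,0,0,0,0,0.1],[-0.7,0.42,0,0,0,0,0.1],[-0.7,0.42,0,0,0,0,0.1]]' 30
python3 -m handwheel '[[-0.6,0.36,0,0,0,0,0.1],[-0.4,0.24,0,0,0,0,0.1],[-0.2,0.12,0,0,0,-0.37,0.1],[0,0,0,0,0,-0.8,0.1],[0,0,0,0,0,-0.9,0.1],[0,0,0,0,0,-0.8,0.1],[0,0,0,0,0,-0.6,0.1],[0,0,0,0,0,0,0.1]]' 30
python3 - <<'E'
from h import *
im,cam,st=shot('wrist','pics/w7.png');T=R.from_quat(st['tool_rot']).apply;y=T([0,1,0]);print(st['position'],np.degrees(np.arctan2(y[1],y[0])),y,T([0,0,1]))
E
```

```text
clock: 12.75
position: [0.5658, 0.1771, 0.2193]
tool_rot: [0.847, 0.531, 0.002, 0.001]
force: [0.2, 0.3, -1.8]
gripper_width: 0.0211
grasp_force: 35.6
clock: 13.55
position: [0.5917, -0.1267, 0.2149]
tool_rot: [0.847, 0.531, -0.001, -0.001]
force: [-0.4, 0.4, -0.6]
gripper_width: 0.0213
grasp_force: 35.6
clock: 14.35
position: [0.598, -0.1946, 0.2149]
tool_rot: [0.682, 0.732, -0.0, -0.001]
force: [-0.1, -0.6, -1.5]
gripper_width: 0.0211
grasp_force: 35.5
[ 0.59802519 -0.19462049  0.21486903] 4.0383721146314855 [ 0.99751557  0.07042444 -0.00175469] [-1.80657961e-03  6.73076172e-04 -9.99998142e-01]
```

View pics/w7.png

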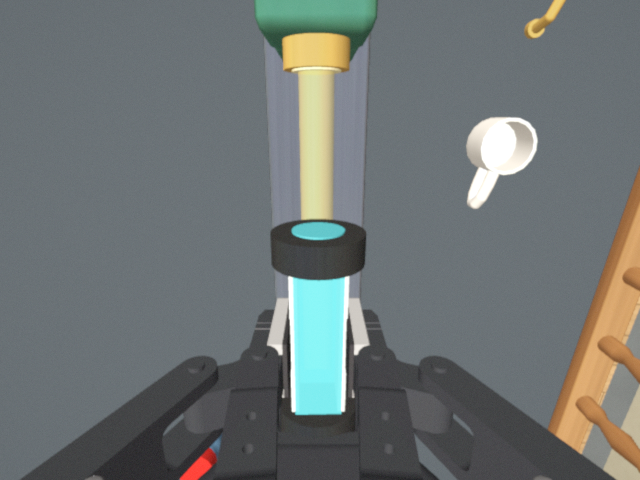

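The bar is held above the beam and lined up with it: the beam rod runs (317,70)–(317,220), the collar is at (318,248) and the lamp nozzle at (316,53). I'll measure the residual offsets numerically.

```bash
cat > m.py <<'E'
from h import *
import sys
im,cam,st=shot('wrist',f'pics/{sys.argv[1]}.png');s=im.astype(int);r,g,b=s[...,0],s[...,1],s[...,2]
hb=st['position'][2]+.0114
print('pos',st['position'].round(4),'bar z',hb.round(4),'clock',st['clock'])
ye=(r-b>40)&(g-b>25)
# horizontal extents of the pale rod per row -> tool coords at beam height
for v in range(20,240,12):
    u=np.flatnonzero(ye[v,220:420])+220
    if len(u)>8:
        e=[tool(st,w(cam,(q,v),.115)) for q in(u[0]-.5,u[-1]+.5)]
        print(v,u[0],u[-1],'x %.4f ymid %.4f width %.4f'%(e[0][0],(e[0][1]+e[1][1])/2,e[1][1]-e[0][1]),'rgb',s[v,(u[0]+u[-1])//2])
# bar: clear-face edges at top height
cl=(b-r>50)&(g>150)
for v in range(280,410,20):
    u=np.flatnonzero(cl[v,250:390])+250
    if len(u)>8:
        e=[tool(st,w(cam,(q,v),hb+.011)) for q in(u[0]-.5,u[-1]+.5)];print('bar',v,u[0],u[-1],'x %.4f ymid %.4f width %.4f'%(e[0][0],(e[0][1]+e[1][1])/2,e[1][1]-e[0][1]))
E
python3 m.py w8
```

```text
pos [ 0.5981 -0.1946  0.2151] bar z 0.2265 clock 14.4
44 281 348 x 0.1257 ymid -0.0024 width 0.0404 rgb [236 205 124]
56 282 348 x 0.1193 ymid -0.0021 width 0.0402 rgb [236 205 121]
68 282 347 x 0.1127 ymid -0.0024 width 0.0399 rgb [255 255 218]
80 298 331 x 0.1061 ymid -0.0025 width 0.0208 rgb [220 223 169]
92 298 331 x 0.0993 ymid -0.0025 width 0.0210 rgb [219 223 168]
104 298 331 x 0.0923 ymid -0.0025 width 0.0212 rgb [219 223 168]
116 299 331 x 0.0853 ymid -0.0022 width 0.0208 rgb [220 224 168]
128 299 331 x 0.0781 ymid -0.0023 width 0.0210 rgb [219 221 166]
140 299 331 x 0.0707 ymid -0.0023 width 0.0212 rgb [219 222 167]
152 300 331 x 0.0632 ymid -0.0020 width 0.0208 rgb [220 222 166]
164 300 331 x 0.0555 ymid -0.0020 width 0.0210 rgb [220 223 167]
176 300 331 x 0.0477 ymid -0.0021 width 0.0212 rgb [220 223 168]
188 300 331 x 0.0397 ymid -0.0021 width 0.0214 rgb [220 223 167]
200 301 330 x 0.0315 ymid -0.0021 width 0.0203 rgb [221 222 167]
212 301 331 x 0.0232 ymid -0.0018 width 0.0212 rgb [221 221 163]
bar 280 293 344 x 0.0288 ymid -0.0004 width 0.0188
bar 300 294 343 x 0.0207 ymid -0.0004 width 0.0184
bar 320 294 343 x 0.0123 ymid -0.0004 width 0.0188
bar 340 294 342 x 0.0035 ymid -0.0006 width 0.0188
bar 360 295 341 x -0.0056 ymid -0.0006 width 0.0184
bar 380 295 341 x -0.0151 ymid -0.0006 width 0.0188
bar 400 296 340 x -0.0250 ymid -0.0006 width 0.0184
```

```bash
python3 -m handwheel '[[0,-0.026,0.2,0,0,-0.02,0.1],[0,0,0.4,0,0,0,0.1],[0,0,0.45,0,0,0,0.1],[0,0,0.45,0,0,0,0.1],[0,0,0.4,0,0,0,0.1],[0,0,0.2,0,0,0,0.1],[0,0,0.13,0,0,0,0.1],[0,0,0,0,0,0,0.1]]' 30
python3 -m handwheel '[[0,0,0,0,0,0,0.1],[0,0,0,0,0,0,0.1],[0,0,0,0,0,0,0.1]]' 30 | egrep 'pos|force'
python3 m.py w9
python3 - <<'E'
from h import *
# side check with the scene camera: collar/bar mask vs projection of where the bar should be
im,cam,st=shot('scene','pics/s9.png')
y=R.from_quat(st['tool_rot']).apply([1,0,0]);c=st['position']+[0,0,.0114]
print('proj centre',pix(cam,c),'ends',pix(cam,c+.044*y),pix(cam,c-.044*y))
for d in ctrl.search_frame('scene','bar'):print(d)
im,cam,st=shot('top','pics/t9.png');print('top proj',pix(cam,c),pix(cam,c+.044*y),pix(cam,c-.044*y))
print(np.round(st['position'],4))
E
```

```text
clock: 15.25
position: [0.5969, -0.1948, 0.1042]
tool_rot: [0.681, 0.732, -0.0, -0.0]
force: [0.5, 1.1, -0.8]
gripper_width: 0.0213
grasp_force: 35.5
position: [0.5974, -0.1949, 0.1056]
force: [0.5, 0.2, -1.9]
grasp_force: 35.5
pos [ 0.5974 -0.1949  0.1056] bar z 0.117 clock 15.55
20 254 379 x 0.1139 ymid -0.0009 width 0.0403 rgb [149 137 101]
32 265 368 x 0.1105 ymid -0.0009 width 0.0336 rgb [212 208 138]
44 284 346 x 0.1070 ymid -0.0014 width 0.0205 rgb [200 203 149]
56 284 347 x 0.1035 ymid -0.0013 width 0.0211 rgb [200 204 150]
68 284 346 x 0.0999 ymid -0.0014 width 0.0209 rgb [201 205 152]
80 285 346 x 0.0963 ymid -0.0013 width 0.0208 rgb [201 205 150]
92 285 345 x 0.0926 ymid -0.0015 width 0.0207 rgb [201 205 151]
104 285 345 x 0.0888 ymid -0.0015 width 0.0209 rgb [199 204 149]
116 286 345 x 0.0849 ymid -0.0013 width 0.0207 rgb [201 204 150]
128 286 345 x 0.0809 ymid -0.0013 width 0.0209 rgb [202 205 151]
140 286 345 x 0.0769 ymid -0.0014 width 0.0212 rgb [202 203 148]
152 287 345 x 0.0728 ymid -0.0012 width 0.0210 rgb [201 203 149]
164 287 345 x 0.0685 ymid -0.0012 width 0.021
[... 401 characters left out ...]
00 294 343 x 0.0207 ymid -0.0004 width 0.0184
bar 320 294 343 x 0.0123 ymid -0.0004 width 0.0188
bar 340 294 342 x 0.0036 ymid -0.0006 width 0.0188
bar 360 295 341 x -0.0056 ymid -0.0006 width 0.0184
bar 380 295 341 x -0.0151 ymid -0.0006 width 0.0188
bar 400 296 340 x -0.0250 ymid -0.0006 width 0.0184
proj centre [249.45742234 207.61240042] ends [264.37629562 213.90182284] [234.7602612  201.41644627]
{'rect': [434.2, 287.0, 466.6, 314.2], 'confidence': 0.85}
{'rect': [254.4, 207.6, 263.5, 218.6], 'confidence': 0.61}
{'rect': [413.3, 235.7, 436.3, 273.2], 'confidence': 0.57}
top proj [397.01584991 245.23422831] [379.76335043 246.11048251] [414.2690129  244.35794042]
[ 0.5972 -0.1949  0.1051]
```

```bash
python3 -m handwheel '[[0,-0.014,0.024,0,0,0,0.1],[0,0,0,0,0,0,0.1],[0,0,0,0,0,0,0.1],[0,0,0,0,0,0,0.1],[0,0,0,0,0,0,0.1],[0,0,0,0,0,0,0.1],[0,0,0,0,0,0,0.1],[0,0,0,0,0,0,0.1]]' 30 && python3 -c "
from workcell import ctrl
s=ctrl.get_state();print(s['position'],abs(s['joint_velocities']).max());print(ctrl.hand_in())"
```

```text
clock: 16.55
position: [0.5964, -0.1949, 0.1036]
tool_rot: [0.681, 0.732, 0.0, 0.0]
force: [-0.3, 0.3, -0.9]
gripper_width: 0.0212
grasp_force: 35.5
[ 0.59640298 -0.19485613  0.10360637] 0.0011796919208321673
the job is handed in; nothing more can be done
None
```

I rolled the bar a quarter turn and gripped it by its frosted faces. I handed the job in with the bar held still in the beam, within about 1–2 mm of centre by my last measurements, at 16.6 s on the robot's clock; no verdict came back.

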